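Shift the gem lap into third

ROBOT

A 6-joint arm with a two-finger parallel gripper is mounted at the origin on the work surface. World frame = base frame: x ahead of the robot, y to its left, z up, the work surface at z = 0. Lengths are in m, angles in rad, forces in N, time in s.
With the tool pointing down it reaches from about 0.375 to 0.9 m from the base axis. Payload 3.1 kg.
Tool frame: the origin (TCP) lies midway between the tips of the shut fingers; the grasp point (between the pads) lies 19 mm behind it; z points along the fingers, y is the line along which they close (so a half turn about z gives the same grasp; the last joint's range is limited). The gripper opens to 85 mm and grips with 20 to 120 N. Pads are 22 mm wide; open, the fingers measure 114 mm over their backs; the gripper's body (76 mm by 85 mm) begins 54 mm behind the grasp point. The pads swing forward as they close: fully open they stand 13 mm farther back than shut.
Start: joints at [0.982, 0.527, 1.433, -0, 1.181, -0.178], TCP at [0.25, 0.573, 0.231] pointing down, gripper open.
Joint ranges: [-3.08, 3.08], [-0.75, 2.2], [0.22, 2.44], [-1.43, 4.57], [0, 2.65], [-2.85, 2.85]. Speed limits (rad/s): [2.79, 2.79, 3.14, 3.14, 3.14, 3.14].

INTERFACE

Orientations are given as a unit quaternion [x, y, z, w].
In Python, from station import manip gives the robot as it stands. The module is installed in compiled form; this text tells all that it offers.
- The arm moves only by the tool apply_moves, never from a script. Its arguments are lists of equal length, an entry for each row: "claw": the gripper's target within -1 to 1 (fully open at 1, half-way at 0, shut at -1); "travel": the shift along the tool's x, y, z scaled (see below), a list of three; "turn": the turn, a rotation vector about the tool's x, y, z scaled (see below), a list of three. In form: {"claw": [claw, ...], "travel": [[dx, dy, dz], ...], "turn": [[rx, ry, rz], ...]}. A call has 1 to 5 rows; each row is the pose to reach, as a shift and turn from the pose commanded when the call began, along the tool's axes at that moment, turning the shorter way round; what a row does not reach only later rows make up. The controller multiplies each number of a shift by 800 mm and each number of a turn by 180 degrees. A row lasts 1/12 s, in which the tool goes at most 41.7 mm and 7.16 degrees, less where a joint would pass 70% of its speed; a pose out of reach is approached as far as the arm can. A call with a number of a shift or a turn outside -1 to 1 is refused whole. A call with a gripper value outside its range is refused whole. The fingers move at their own pace and stop on an object; "newtons" is the grip in N (left out, the last holds). Time passes only in rows, so rows that repeat a pose let the fingers close. It gives the time, the measured TCP pose, the force, the opening and the grip force at its end, in the units of the state.
- manip.sense(): the state, without advancing time (a new reading comes with each control period).
- manip.snapshot(name): name is "scene" or "top" or "wrist"; returns a dict with "pixels" (480x640x3 uint8, red, green, blue), "depth" (480x640 float32, m along the optical axis (not along the pixel's ray), 0 where there is no reading), "intrinsics" (3x3 intrinsics, pixels), "k1" (the pictures are not rectified: a ray, as slopes to the right and down, at radius r is drawn at 1 + k1 r^2 times it, then the intrinsics apply), "R" (3x3) and "t" (3): a world point X has camera coordinates R X + t. Camera axes: x right, y down, z forward; pixel columns grow to the right and rows downward; lengths in m; the calibration is good to about 2 mm. A picture is of the moment at which its call begins.
- manip.sign_off(): hands the job in; it is judged then, once.
The state is a dict: "t": time; "q": joint angles; "qd": joint speeds; "tau": joint torques, N m; "tcp_pos": TCP position; "tool_rot": TCP orientation; "force": force on the tool from outside, world axes, zero at the start; "ft_torque": the same for the moment, N m; "finger_gap": opening from 0.0 (shut) to 1.0 (fully open); "gripper_force": force on a finger pad.
Only numpy, scipy, OpenCV 4.12 (cv2) and the standard library are available. Lean on these libraries where they do the work, as an engineer would, in place of code of your own. Each camera call takes 0.05 s, during which the arm holds its last target. There are 200 camera calls.

TASK

Put the gem lap in third speed: push its gear lever through the H-shaped gate to the cross channel, across to the right, and then forward until it is fully home in the third slot (forward right, three dots). Use only the fingertips or the outside of the fingers and never pinch the grip, keep out of the fourth slot, and leave the stones and instruments lying around where they are.

Things in the scene. Friction and masses are not known exactly. Their poses are not given: they have to be found in the camera images.
- lap: the gem lap: a grey machine 170 mm deep (x) by 340 mm wide (y) with a flat deck 79 mm high, fixed to the table; a white round basin, radius 118 mm, 90 mm high, stands on its far side, centred at x = 200 mm. Origin: on the table, right under the centre of the gate. x points forward (from the operator to the basin), y to the operator's left, z up
- gate (a point): centre of the top of the gate, a 120 mm square aluminium plate 6 mm above the deck, 85 mm above the table; axes as the lap's. Its H-shaped opening: two slots along x at y = +20 and -20 mm, 16 mm wide, from x = -28 to +28 mm, joined by a cross channel 16 mm wide along y at x = 0. Dots number the slots: first = forward left, second = back left, third = forward right, fourth = back right
- third (a point): where the lever's stem crosses the top of the gate when fully home in the third slot (x = +22, y = -20 mm from the gate's centre)
- pivot (a point): the lever's pivot, 30 mm above the table, right under the gate's centre; axes as the lap's. The lever's straight 10 mm round steel stem rises from here through the gate. It starts in the left pair of slots: in the first, the second or anywhere between
- handle (a point): centre of the lever's black square grip, 28 x 28 mm across and 68 mm long, its sides facing along x and y of the lap; 109 mm from the pivot. The grip's top is 143 mm and its lower end 75 mm from the pivot. z of this frame runs up along the lever. The rules call its forward, back, left and right faces select_c2, c3, c4, c5
- shift (a joint): forward-back lean of the lever, rad: 0 = in line with the cross channel, positive = forward (lap +x); about +0.39 at the end of a forward slot, -0.39 at the end of a back slot. The lever goes across only within about 0.04 of 0. Friction holds it where it is left; about 2 N at the grip moves it
- select (a joint): left-right lean of the lever, rad: 0 = upright, positive = to the right (lap -y); about -0.36 in the left slots, +0.36 in the right slots. It turns about the lever's own forward axis, after the shift lean. Friction holds it where it is left; about 2 N at the grip moves it
- rough: rough purple stone 42 mm across and 34 mm high, loose on the deck left of the gate; leave alone. Origin at its underside
- jar: small jar with a lid, 40 mm in diameter, 50 mm high, loose on the deck right of the gate; leave alone. Origin at its underside
- loupe: folded black loupe 50 x 28 x 16 mm, loose on the deck right of the gate, nearer the operator; leave alone. Origin at its underside
- torch: black torch 130 x 30 x 26 mm lying on the white mat on the right; leave alone. Origin at its underside
- scale: round black pocket scale 72 mm in diameter, 22 mm high, on the white mat; leave alone. Origin at its underside
- gembox: flat clear gem box 60 x 45 x 18 mm on the table between the robot and the lap, on the right; leave alone. Origin at its underside
- tweezers: steel tweezers 138 mm long lying on the table between the robot and the lap, on the left; leave alone. Origin at the underside

How it is judged:
On the way, in this order (a step that is already met when the one before it is completed fails the run):
1. the lever is across, at the right end of the cross channel (value of joint select above 0.27 rad and value of joint shift between -0.2 and 0.2 rad), for 0.1 s.
2. the lever is fully forward in the third slot (value of joint shift above 0.33 rad and value of joint select above 0.27 rad), for 0.2 s.
At the end, for the whole second after the job is handed in: the lever rests in the third slot: shift above 0.33 rad (about 7 mm at the grip from the slot's bottom) and select above 0.27 rad, still, and every loose bystander within 20 mm of where it lay (all of step 2 and velocity of joint shift between -0.05 and 0.05 rad/s and velocity of joint select between -0.05 and 0.05 rad/s and distance of each of rough, jar, loupe, torch, scale, gembox, tweezers from where it was at the start of the episode below 0.02 m); the robot touches nothing.
It fails at once if the grip is pinched: fingers press on opposite sides of it at once ((contact force between the fingers and select_c2 above 0.4 N and contact force between the fingers and select_c3 above 0.4 N) or (contact force between the fingers and select_c4 above 0.4 N and contact force between the fingers and select_c5 above 0.4 N)).
It fails at once if the lever is put into the fourth slot (value of joint select above 0.2 rad and value of joint shift below -0.2 rad).
It fails at once if a bystander is lifted, carried or knocked more than 20 mm away (distance of any of rough, jar, loupe, torch, scale, gembox, tweezers from where it was at the start of the episode above 0.02 m).
It also fails if it takes over 70 s, if anything falls off the work surface, if the arm or the gripper's body presses on something with over 40 N, if the wrist force passes 120 N, or if a joint passes its speed limit or range.

## Working session

There is one attempt and no reset: what is moved stays moved. The work goes in short steps, Python scripts to look and compute and a tool call to move; the robot and the scene stay as the last step left them, time stands still between calls to the robot, and variables do not carry over. Pictures are saved under pics/ and viewed, at most 10 in all, crops included, and the job is handed in when it is done.

Besides the shell and the picture viewer there is one more tool, called after "Emit:" by a JSON object that holds its "fn" and its "kwargs", one argument or row to a line. apply_moves: Moves the arm, as the interface text tells. Shifts and turns lie within -1 to 1; 1 stands for 800 mm of shift or 180 degrees of turn. Its arguments: {"type":"object","properties":{"claw":{"type":"array","items":{"type":"number"}},"travel":{"type":"array","items":{"type":"array","items":{"type":"number"}}},"turn":{"type":"array","items":{"type":"array","items":{"type":"number"}}},"newtons":{"type":"number"}},"required":["claw","travel","turn"]}

```bash
mkdir -p pics; cat > h.py <<'E'
import numpy as np, cv2
from station import manip
def snap(n,f=None):
    s=manip.snapshot(n)
    if f: cv2.imwrite('pics/'+f,s['pixels'][:,:,::-1])
    return s
def cloud(s):
    K=np.array(s['intrinsics']);k=s['k1'];v,u=np.mgrid[0:480,0:640]
    p=cv2.undistortPoints(np.stack([u,v],-1).reshape(-1,1,2).astype(float),K,np.array([k,0,0,0.])).reshape(480,640,2)
    d=s['depth'];c=np.dstack([p[...,0]*d,p[...,1]*d,d])
    W=(c-np.array(s['t']))@np.array(s['R']); W[d==0]=np.nan
    return W
E
python3 - <<'E'
from h import *
for n in('scene','top'):
    s=snap(n,n+'0.png');W=cloud(s);np.save(n+'0.npy',W);print(n,s['R'],s['t'],s['intrinsics'],s['k1'])
st=manip.sense();print(st)
E
```

```text
scene [[-0.77501562  0.63181092  0.01287473]
 [ 0.36331417  0.46214674 -0.80896428]
 [-0.51706248 -0.62228238 -0.5877168 ]] [ 0.44185477 -0.01897681  1.76679761] [[561.49427234   0.         316.76452271]
 [  0.         561.49427234 236.6687653 ]
 [  0.           0.           1.        ]] -0.10403284129437505
top [[-0.01354571 -0.99987838 -0.00772954]
 [-0.9963604   0.01414786 -0.08405831]
 [ 0.08415744  0.00656278 -0.99643086]] [-0.08935961  0.49022469  1.24946578] [[529.60364147   0.         317.20027093]
 [  0.         529.60364147 238.11665537]
 [  0.           0.           1.        ]] 0.052574175039365525
{'t': 0.1, 'q': array([ 9.81492856e-01,  5.28343000e-01,  1.43378794e+00, -5.52911976e-06,
        1.18137598e+00, -1.78483872e-01]), 'qd': array([ 0.00123144, -0.00205339, -0.00223392, -0.00070403,  0.00123103,
       -0.00079294]), 'tau': array([-4.81261050e-04, -4.43305850e+01, -1.78585768e+01, -2.58927084e-04,
        3.87890512e-03,  6.33538235e-06]), 'tcp_pos': array([0.2492031 , 0.57246895, 0.23044564]), 'tool_rot': array([ 2.03967238e-01,  9.78977247e-01, -8.88421584e-04, -3.56106963e-04]), 'force': array([ 0.18034793, -0.29792602, -0.10231983]), 'ft_torque': array([0.03965979, 0.06125921, 0.02981817]), 'gripper_force': 0.0, 'finger_gap': 0.9982007551446638}
```

View pics/top0.png

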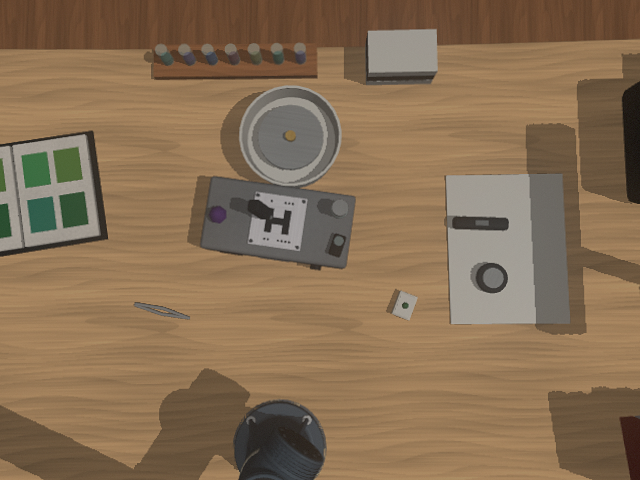

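View pics/scene0.png

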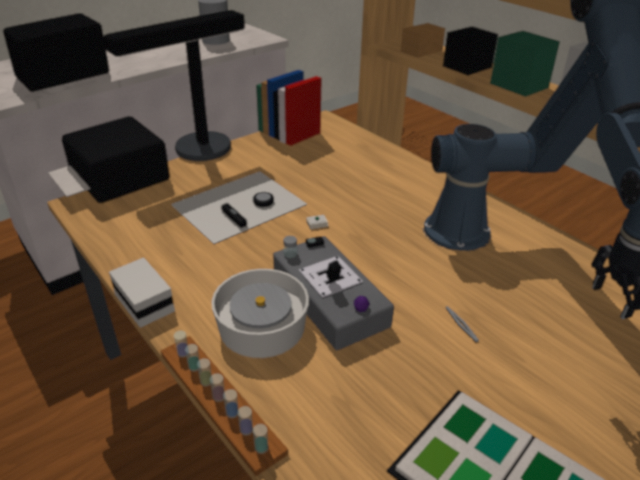

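The top view shows the gate at about (278,220) and the black grip at about (261,208), leaning left and slightly forward. The jar is at (339,208), the loupe at (337,244) and the stone at (218,214). Next I'll measure the pose.

```bash
cat > meas.py <<'E'
from h import *
def gate(W,px):
    z=W[...,2]; m=(abs(z-.085)<.006)&(px.min(-1)>120)
    n,l,st,_=cv2.connectedComponentsWithStats(m.astype(np.uint8))
    return m
E
python3 - <<'E'
from h import *
W=np.load('top0.npy');px=cv2.imread('pics/top0.png').astype(int)
roi=np.zeros((480,640),bool);roi[180:262,195:360]=1
z=W[...,2]
deck=roi&(abs(z-.079)<.012)
print('z hist',np.nanpercentile(z[deck],[5,50,95]))
br=roi&(px.min(-1)>110)&(z>.06)&(z<.11)
n,l,st,c=cv2.connectedComponentsWithStats(br.astype(np.uint8));i=1+st[1:,4].argmax();print(st[i])
P=W[l==i];print('gate z',np.median(P[:,2]))
def rect(P):
    r=cv2.minAreaRect(P[:,:2].astype(np.float32)*1000);return r
print('gate rect',rect(P))
print('deck rect',rect(W[deck]))
W2=W
h=roi&(z>.11)&(z<.2)
for (a,b) in((195,240),(240,300),(320,360)):
    m=h.copy();m[:,:a]=0;m[:,b:]=0
    Q=W[m];print(a,len(Q),Q.mean(0) if len(Q) else '',np.percentile(Q,[2,98],axis=0) if len(Q) else '')
np.set_printoptions(precision=3,suppress=True)
# grip in lap coordinates from both views
r=rect(P)
a=np.radians(r[2]);
print(a)
S=np.load('scene0.npy')
c0=np.array(r[0])/1000
for nm,w in(('top',W),('scene',S)):
    f=w.reshape(-1,3);m=(np.hypot(*(f[:,:2]-c0).T)<.09)&(f[:,2]>.115)&(f[:,2]<.25)
    Q=f[m];print(nm,len(Q),Q.mean(0));t=Q[Q[:,2]>np.percentile(Q[:,2],60)];print(t.mean(0),Q[:,2].max())
I=cv2.imread('pics/top0.png')[175:270,195:360];cv2.imwrite('pics/c.png',cv2.resize(I,None,fx=4.8,fy=4.8,interpolation=2))
E
```

```text
z hist [0.07453318 0.07952538 0.08688827]
[ 248  191   60   60 2085]
gate z 0.0846201673102599
gate rect ((525.5550537109375, -5.818595886230469), (122.06305694580078, 123.57355499267578), 81.05518341064453)
deck rect ((533.8448486328125, -7.2360687255859375), (342.8058166503906, 190.95855712890625), 81.71240234375)
195 30 [0.53842941 0.12834115 0.11173954] [[0.52709501 0.11743232 0.11014454]
 [0.54615455 0.13955842 0.11464267]]
240 335 [0.54243305 0.02811077 0.14647442] [[0.52668479 0.00807613 0.11225836]
 [0.56072492 0.04931362 0.16731385]]
320 221 [ 0.54592114 -0.1469111   0.12813234] [[ 0.52986293 -0.16332288  0.11663606]
 [ 0.56341318 -0.13047491  0.13347131]]
1.414679826323634
top 316 [0.543 0.029 0.149]
[0.548 0.036 0.163] 0.17023210281886317
scene 227 [0.552 0.039 0.147]
[0.55  0.04  0.162] 0.17110092608749553
```

View pics/c.png

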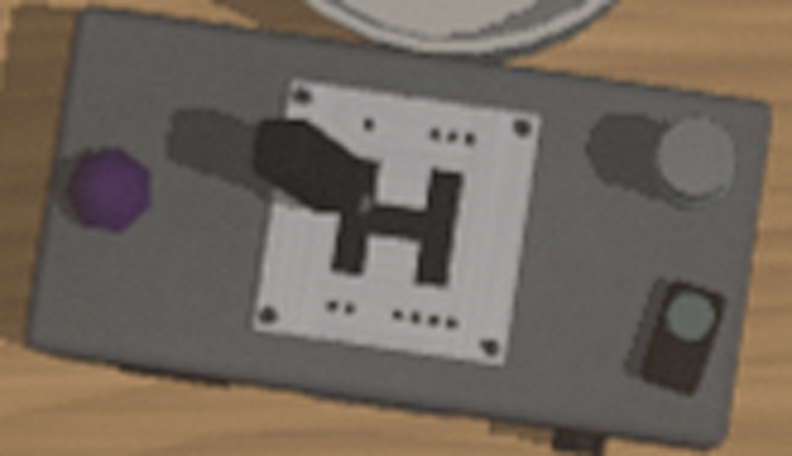

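The crop shows the stem at about (363,205), in the left slot and forward of the cross channel. Now I'll fit the lean.

```bash
cat > meas.py <<'E'
from h import *
from scipy.optimize import least_squares
from scipy.spatial.transform import Rotation as Ro
np.set_printoptions(precision=4,suppress=True)
YAW=np.radians(-8.6);C=np.array([.5256,-.0058,0]);RL=Ro.from_euler('z',YAW).as_matrix()
def lap(P): return (P-C)@RL
def lean(names=('top','scene'),live=True,excl=None):
    Qs=[]
    for n in names:
        if live: s=snap(n);W=cloud(s);px=s['pixels']
        else: W=np.load(n+'0.npy');px=cv2.imread('pics/'+n+'0.png')
        P=lap(W.reshape(-1,3));p=px.reshape(-1,3)
        m=(abs(P[:,0])<.085)&(abs(P[:,1])<.075)&(P[:,2]>.108)&(P[:,2]<.185)&(p.max(1)<75)
        if excl is not None: m&=~excl(P)
        Qs.append(P[m])
    Q=np.vstack(Qs)
    def res(x):
        R=Ro.from_euler('YX',x).as_matrix()
        L=(Q-[0,0,.03])@R; d=abs(L-[0,0,.109])-[.014,.014,.034]
        return np.linalg.norm(np.maximum(d,0),axis=1)+np.minimum(d.max(1),0)
    best=min((least_squares(res,[a,b],loss='soft_l1',f_scale=.002) for a in(-.3,0,.3) for b in(-.36,0,.36)),key=lambda r:r.cost)
    R=Ro.from_euler('YX',best.x).as_matrix()
    print('n',[len(q) for q in Qs],'shift,select',best.x,'med',np.median(abs(best.fun)),'grip ctr',[0,0,.03]+R@[0,0,.109],'top',[0,0,.03]+R@[0,0,.143])
    return best.x
def tcp():
    s=manip.sense();R=Ro.from_quat(s['tool_rot']).as_matrix()
    print('t',round(s['t'],2),'tcp lap',lap(s['tcp_pos'])*1000,'tool y ang',np.degrees(np.arctan2(R[1,1],R[0,1])),'F lap',s['force']@RL,s['finger_gap'])
    return s,R
def to(p):
    s,R=tcp();w=RL@(np.array(p)/1000)+C;print('travel',(w-s['tcp_pos'])@R/.8)
E
python3 - <<'E'
from meas import *
lean(live=False);lean(('top',),False);lean(('scene',),False)
to([100,40,230]);to([75,40,140])
print(manip.sense()['tool_rot'])
E
```

```text
n [325, 213] shift,select [ 0.1263 -0.3534] med 0.0010972877856652314 grip ctr [0.0129 0.0377 0.1315] top [0.0169 0.0495 0.1631]
n [325] shift,select [ 0.1371 -0.3582] med 0.0008877254424245421 grip ctr [0.0139 0.0382 0.1311] top [0.0183 0.0501 0.1627]
n [213] shift,select [ 0.1153 -0.3436] med 0.00102129265764693 grip ctr [0.0118 0.0367 0.1319] top [0.0155 0.0482 0.1637]
t 0.1 tcp lap [-359.7608  530.436   230.4456] tool y ang 66.46190945346791 F lap [ 0.2229 -0.2676 -0.1023] 0.9982007551446638
travel [-0.7133 -0.4442  0.0012]
t 0.1 tcp lap [-359.7608  530.436   230.4456] tool y ang 66.46190945346791 F lap [ 0.2229 -0.2676 -0.1023] 0.9982007551446638
travel [-0.6832 -0.452   0.1137]
[ 0.204   0.979  -0.0009 -0.0004]
```

The lever is in the left slot with shift about +0.126. I'll push it back to 0, then right, then forward, with the fingers shut.

Emit:
{"fn": "apply_moves", "kwargs": {
  "claw": [-1,-1,-1,-1,-1],
  "travel": [
    [-0.683,-0.452,0],
    [-0.683,-0.452,0],
    [-0.683,-0.452,0],
    [-0.683,-0.452,0],
    [-0.683,-0.452,0]
  ],
  "turn": [
    [0,0,-0.083],
    [0,0,-0.083],
    [0,0,-0.083],
    [0,0,-0.083],
    [0,0,-0.083]
  ]
}}

```text
t: 0.52
tcp_pos: [0.3614, 0.3994, 0.2309]
tool_rot: [0.074, 0.997, -0.0, -0.0]
force: [0.9, -0.7, -0.5]
finger_gap: 0.3
gripper_force: 0.0
```

```bash
python3 -c "
from meas import *
to([75,40,230])"
```

```text
t 0.52 tcp lap [-222.9357  376.0802  230.9181] tool y ang 81.46235459741679 F lap [ 0.9921 -0.6068 -0.5293] 0.29966271082555673
travel [-0.372  -0.4205  0.0012]
```

Emit:
{"fn": "apply_moves", "kwargs": {
  "claw": [-1,-1,-1,-1,-1],
  "travel": [
    [-0.37,-0.42,0],
    [-0.37,-0.42,0],
    [-0.37,-0.42,0],
    [-0.37,-0.42,0],
    [-0.37,-0.42,0]
  ],
  "turn": [
    [0,0,0],
    [0,0,0],
    [0,0,0],
    [0,0,0],
    [0,0,0]
  ]
}}

```text
t: 0.93
tcp_pos: [0.4744, 0.224, 0.2311]
tool_rot: [0.075, 0.997, -0.0, -0.0]
force: [0.1, 0.3, -0.9]
finger_gap: -0.001
gripper_force: 0.0
```

```bash
python3 -c "
from meas import *
to([75,40,230])"
```

```text
t 0.93 tcp lap [-84.9978 219.573  231.0677] tool y ang 81.40463493032782 F lap [ 0.0591  0.3266 -0.9236] -0.000524226756191411
travel [-0.2    -0.2245  0.0012]
```

Emit:
{"fn": "apply_moves", "kwargs": {
  "claw": [-1,-1,-1,-1,-1],
  "travel": [
    [-0.2,-0.224,0],
    [-0.2,-0.224,0],
    [-0.2,-0.224,0],
    [-0.2,-0.224,0],
    [-0.2,-0.224,0]
  ],
  "turn": [
    [0,0,0],
    [0,0,0],
    [0,0,0],
    [0,0,0],
    [0,0,0]
  ]
}}

```text
t: 1.35
tcp_pos: [0.5884, 0.0496, 0.2309]
tool_rot: [0.075, 0.997, 0.0, -0.001]
force: [0.2, 1.0, -0.4]
finger_gap: 0.001
gripper_force: 0.0
```

```bash
python3 -c "
from meas import *
to([75,40,140])"
```

```text
t 1.35 tcp lap [ 53.7694  64.1754 230.9122] tool y ang 81.38021527619364 F lap [ 0.0326  0.9719 -0.4447] 0.0007758673503167474
travel [-0.0267 -0.0302  0.1136]
```

Emit:
{"fn": "apply_moves", "kwargs": {
  "claw": [-1,-1,-1,-1,-1],
  "travel": [
    [-0.025,-0.03,0],
    [-0.025,-0.03,0.05],
    [-0.025,-0.03,0.113],
    [-0.025,-0.03,0.113],
    [-0.025,-0.03,0.113]
  ],
  "turn": [
    [0,0,0],
    [0,0,0],
    [0,0,0],
    [0,0,0],
    [0,0,0]
  ]
}}

```text
t: 1.77
tcp_pos: [0.6009, 0.0251, 0.1372]
tool_rot: [0.075, 0.997, 0.0, -0.005]
force: [0.1, 0.3, 0.8]
finger_gap: 0.002
gripper_force: 0.0
```

```bash
python3 -c "
from meas import *
to([24,40,140])"
```

```text
t 1.77 tcp lap [ 69.7812  41.8242 137.2174] tool y ang 81.3835303025604 F lap [0.0454 0.3224 0.8419] 0.00198047323673697
travel [ 0.0573 -0.0023 -0.0029]
```

Emit:
{"fn": "apply_moves", "kwargs": {
  "claw": [-1,-1,-1,-1,-1],
  "travel": [
    [0.02,0,0],
    [0.035,0,0],
    [0.045,0,0],
    [0.054,0,0],
    [0.054,0,0]
  ],
  "turn": [
    [0,0,0],
    [0,0,0],
    [0,0,0],
    [0,0,0],
    [0,0,0]
  ]
}}

```text
t: 2.18
tcp_pos: [0.5617, 0.0318, 0.1429]
tool_rot: [0.074, 0.997, -0.0, 0.002]
force: [-0.4, -0.7, 0.3]
finger_gap: -0.002
gripper_force: 0.1
```

```bash
python3 -c "
from meas import *
tcp();snap('scene','s1.png');snap('top','t1.png')
e=lambda P:P[:,0]>.012
lean(excl=e);lean(('top',),excl=e);lean(('scene',),excl=e)
a=cv2.imread('pics/t1.png')[160:280,200:360];b=cv2.imread('pics/s1.png')[220:340,250:410]
cv2.imwrite('pics/c1.png',cv2.resize(np.hstack([a,b]),None,fx=2.5,fy=2.5,interpolation=2))"
```

```text
t 2.18 tcp lap [ 30.0447  42.5233 142.8677] tool y ang 81.45753495175519 F lap [-0.2943 -0.7541  0.2626] -0.001611028520072748
n [50, 104] shift,select [ 0.0594 -0.3465] med 0.0010382501215046372 grip ctr [0.0061 0.037  0.1323] top [0.008  0.0486 0.1643]
n [50] shift,select [ 0.0533 -0.3515] med 0.000780721368566873 grip ctr [0.0054 0.0375 0.1322] top [0.0071 0.0492 0.1641]
n [105] shift,select [-0.0266 -0.3441] med 0.000843225136005649 grip ctr [-0.0027  0.0368  0.1326] top [-0.0036  0.0482  0.1646]
```

View pics/c1.png

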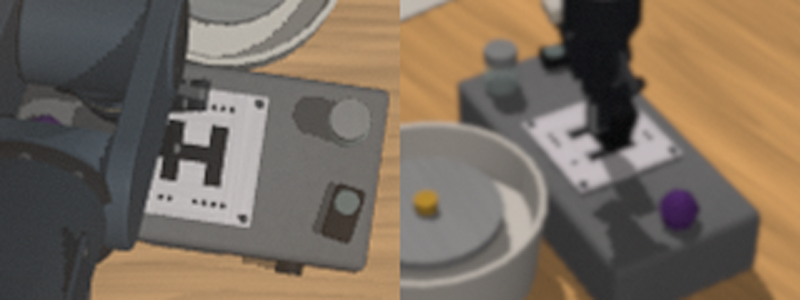

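The arm partly hides the lever. Its stem is seen at about (177,148) in the left slot, near the cross channel, with shift about 0.055. I'll push about 6 mm more, then back off to check.

Emit:
{"fn": "apply_moves", "kwargs": {
  "claw": [-1,-1,-1,-1,-1],
  "travel": [
    [0.003,0,0],
    [0.006,0,0],
    [0.0075,0,0],
    [0.0075,0,0],
    [0.0075,0,0]
  ],
  "turn": [
    [0,0,0],
    [0,0,0],
    [0,0,0],
    [0,0,0],
    [0,0,0]
  ]
}}

```text
t: 2.9
tcp_pos: [0.5556, 0.0321, 0.141]
tool_rot: [0.075, 0.997, -0.0, 0.0]
force: [1.0, 0.3, 0.4]
finger_gap: -0.001
gripper_force: 0.7
```

```bash
python3 -c "
from meas import *
to([70,40,140])"
```

```text
t 2.9 tcp lap [ 23.9729  41.9953 141.0172] tool y ang 81.40459300082622 F lap [0.9153 0.4772 0.3531] -0.0011993403375013733
travel [-0.0575 -0.0025  0.0013]
```

Emit:
{"fn": "apply_moves", "kwargs": {
  "claw": [-1,-1,-1,-1,-1],
  "travel": [
    [-0.04,0,0],
    [-0.04,0,-0.05],
    [-0.04,0,-0.1],
    [-0.04,0.04,-0.115],
    [-0.04,0.08,-0.115]
  ],
  "turn": [
    [0,0,0],
    [0,0,0],
    [0,0,0],
    [0,0,0],
    [0,0,0]
  ]
}}

```text
t: 3.32
tcp_pos: [0.599, 0.0898, 0.2365]
tool_rot: [0.077, 0.997, 0.0, 0.003]
force: [0.7, 0.1, -0.7]
finger_gap: 0.001
gripper_force: 0.0
```

```bash
python3 -c "
from meas import *
to([0,100,230])
e=lambda P:P[:,1]>.073
lean(excl=e);lean(('top',),excl=e);lean(('scene',),excl=e)"
```

```text
t 3.32 tcp lap [ 58.3167 105.5457 236.5393] tool y ang 81.1945042082692 F lap [ 0.6445  0.2285 -0.6678] 0.0012443782841737173
travel [ 0.0729 -0.0072  0.0077]
n [298, 232] shift,select [-0.0213 -0.353 ] med 0.0010988292827263223 grip ctr [-0.0022  0.0377  0.1323] top [-0.0029  0.0494  0.1642]
n [297] shift,select [ 0.0001 -0.3572] med 0.0008576560064382684 grip ctr [0.     0.0381 0.1321] top [0.    0.05  0.164]
n [241] shift,select [-0.0216 -0.3415] med 0.0010926010259203877 grip ctr [-0.0022  0.0365  0.1327] top [-0.0029  0.0479  0.1647]
```

Emit:
{"fn": "apply_moves", "kwargs": {
  "claw": [-1,-1,-1,-1,-1],
  "travel": [
    [0.05,0,0],
    [0.073,-0.004,0.04],
    [0.073,-0.004,0.08],
    [0.073,-0.004,0.118],
    [0.073,-0.004,0.118]
  ],
  "turn": [
    [0,0,0],
    [0,0,0],
    [0,0,0],
    [0,0,0],
    [0,0,0]
  ]
}}

```text
t: 3.93
tcp_pos: [0.5328, 0.0951, 0.1331]
tool_rot: [0.076, 0.997, -0.001, -0.007]
force: [-0.9, -0.7, 0.4]
finger_gap: 0.003
gripper_force: 0.0
```

```bash
python3 -c "
from meas import *
to([0,-12,140])"
```

```text
t 3.93 tcp lap [ -7.928  100.8644 133.0808] tool y ang 81.33108787954693 F lap [-0.7678 -0.7755  0.4302] 0.003347563775559055
travel [-0.01   -0.1411 -0.0085]
```

Emit:
{"fn": "apply_moves", "kwargs": {
  "claw": [-1,-1,-1,-1,-1],
  "travel": [
    [0,-0.015,0],
    [0,-0.03,0],
    [0,-0.045,0],
    [0,-0.06,0],
    [0,-0.06,0]
  ],
  "turn": [
    [0,0,0],
    [0,0,0],
    [0,0,0],
    [0,0,0],
    [0,0,0]
  ]
}}

```text
t: 4.35
tcp_pos: [0.5323, 0.046, 0.1401]
tool_rot: [0.076, 0.997, -0.0, 0.002]
force: [0.2, 0.5, 0.7]
finger_gap: 0.003
gripper_force: 0.0
```

```bash
python3 -c "
from meas import *
to([0,-12,140])
e=lambda P:P[:,1]>.03
lean(excl=e)"
```

```text
t 4.35 tcp lap [ -1.1527  52.2159 140.1228] tool y ang 81.24995722086578 F lap [0.157  0.4835 0.7308] 0.002598749757729881
travel [-0.0017 -0.0803  0.0002]
n [68, 132] shift,select [-0.0185 -0.1659] med 0.0011531755774496291 grip ctr [-0.002   0.018   0.1375] top [-0.0026  0.0236  0.171 ]
```

Going across works. I'll continue.

Emit:
{"fn": "apply_moves", "kwargs": {
  "claw": [-1,-1,-1,-1,-1],
  "travel": [
    [0,-0.015,0],
    [0,-0.03,0],
    [0,-0.045,0],
    [0,-0.06,0],
    [0,-0.066,0]
  ],
  "turn": [
    [0,0,0],
    [0,0,0],
    [0,0,0],
    [0,0,0],
    [0,0,0]
  ]
}}

```text
t: 4.87
tcp_pos: [0.5229, -0.0053, 0.1383]
tool_rot: [0.076, 0.997, -0.0, -0.0]
force: [-0.1, 1.6, -0.4]
finger_gap: -0.001
gripper_force: 0.7
```

```bash
python3 -c "
from meas import *
to([0,-12,140])
e=lambda P:P[:,1]>-.025
lean(excl=e)"
```

```text
t 4.87 tcp lap [ -2.7562   0.1129 138.2792] tool y ang 81.32348025620728 F lap [-0.3635  1.5999 -0.4054] -0.001011377860264232
travel [-0.0035 -0.0151 -0.0021]
n [4, 57] shift,select [-0.0216  0.2045] med 0.000983970220818045 grip ctr [-0.0023 -0.0221  0.1367] top [-0.003 -0.029  0.17 ]
```

Emit:
{"fn": "apply_moves", "kwargs": {
  "claw": [-1,-1,-1,-1,-1],
  "travel": [
    [0,-0.005,0],
    [0,-0.01,0],
    [0,-0.014,0],
    [0,-0.017,0],
    [0,-0.017,0]
  ],
  "turn": [
    [0,0,0],
    [0,0,0],
    [0,0,0],
    [0,0,0],
    [0,0,0]
  ]
}}

```text
t: 5.38
tcp_pos: [0.5212, -0.0171, 0.1385]
tool_rot: [0.075, 0.997, -0.0, -0.0]
force: [-0.3, 1.8, 0.9]
finger_gap: -0.001
gripper_force: 0.4
```

```bash
python3 -c "
from meas import *
tcp()
e=lambda P:P[:,1]>-.025
lean(excl=e)"
```

```text
t 5.38 tcp lap [ -2.6844 -11.828  138.4584] tool y ang 81.40070939065886 F lap [-0.5243  1.7563  0.8675] -0.0010100695552513776
n [1, 123] shift,select [-0.0259  0.3342] med 0.0009994180942406155 grip ctr [-0.0027 -0.0358  0.1329] top [-0.0035 -0.0469  0.165 ]
```

Emit:
{"fn": "apply_moves", "kwargs": {
  "claw": [-1,-1,-1,-1,-1],
  "travel": [
    [0,0.04,0],
    [0,0.06,-0.04],
    [0,0.06,-0.09],
    [0.04,0.06,-0.12],
    [0.09,0.03,-0.12]
  ],
  "turn": [
    [0,0,0],
    [0,0,0],
    [0,0,0],
    [0,0,0],
    [0,0,0]
  ]
}}

```text
t: 5.9
tcp_pos: [0.464, 0.0203, 0.2396]
tool_rot: [0.073, 0.997, -0.001, 0.008]
force: [0.8, -1.8, 0.0]
finger_gap: 0.002
gripper_force: 0.0
```

```bash
python3 -c "
from meas import *
to([-70,-37,230]);e=lambda P:P[:,0]<-.03
lean(('scene',),excl=e);lean(('top',),excl=e)"
```

```text
t 5.9 tcp lap [-64.7757  16.6058 239.5709] tool y ang 81.64658047832893 F lap [ 1.0488 -1.6462  0.0182] 0.0019538231422670453
travel [ 0.007  -0.067   0.0119]
n [313] shift,select [-0.0298  0.3365] med 0.0015002085664211282 grip ctr [-0.0031 -0.036   0.1328] top [-0.004  -0.0472  0.1649]
n [223] shift,select [-0.0072  0.3334] med 0.000916834518653542 grip ctr [-0.0007 -0.0357  0.133 ] top [-0.001  -0.0468  0.1651]
```

Emit:
{"fn": "apply_moves", "kwargs": {
  "claw": [-1,-1,-1,-1,-1],
  "travel": [
    [0.005,-0.04,0],
    [0.005,-0.066,0.03],
    [0.005,-0.066,0.08],
    [0.005,-0.066,0.13],
    [0.005,-0.066,0.13]
  ],
  "turn": [
    [0,0,0],
    [0,0,0],
    [0,0,0],
    [0,0,0],
    [0,0,0]
  ]
}}

```text
t: 6.42
tcp_pos: [0.4418, -0.0313, 0.1239]
tool_rot: [0.076, 0.997, 0.002, -0.008]
force: [-1.0, 0.5, 0.1]
finger_gap: -0.004
gripper_force: 0.0
```

```bash
python3 -c "
from meas import *
to([14,-37,130])"
```

```text
t 6.42 tcp lap [-79.0202 -37.7716 123.9059] tool y ang 81.33654629000999 F lap [-1.0601  0.3052  0.1032] -0.004289964525797433
travel [-0.1161  0.0011 -0.0095]
```

Emit:
{"fn": "apply_moves", "kwargs": {
  "claw": [-1,-1,-1,-1,-1],
  "travel": [
    [-0.03,0,0],
    [-0.045,0,0],
    [-0.06,0,0],
    [-0.075,0,0],
    [-0.08,0,0]
  ],
  "turn": [
    [0,0,0],
    [0,0,0],
    [0,0,0],
    [0,0,0],
    [0,0,0]
  ]
}}

```text
t: 6.83
tcp_pos: [0.5117, -0.0419, 0.1324]
tool_rot: [0.075, 0.997, -0.0, 0.001]
force: [-1.7, -0.3, 0.9]
finger_gap: 0.003
gripper_force: 1.0
```

```bash
python3 -c "
from meas import *
to([14,-37,130]);e=lambda P:P[:,0]<-.0
lean(('scene',),excl=e)"
```

```text
t 6.83 tcp lap [ -8.3743 -37.8241 132.4365] tool y ang 81.45319481313093 F lap [-1.6131 -0.5638  0.9257] 0.003347093627121718
travel [-0.028   0.001   0.0031]
n [344] shift,select [0.1329 0.3301] med 0.0016179869790030324 grip ctr [ 0.0137 -0.0353  0.1322] top [ 0.0179 -0.0463  0.1641]
```

Emit:
{"fn": "apply_moves", "kwargs": {
  "claw": [-1,-1,-1,-1,-1],
  "travel": [
    [-0.008,0,0],
    [-0.016,0,0],
    [-0.022,0,0.002],
    [-0.026,0,0.002],
    [-0.026,0,0.002]
  ],
  "turn": [
    [0,0,0],
    [0,0,0],
    [0,0,0],
    [0,0,0],
    [0,0,0]
  ]
}}

```text
t: 7.3
tcp_pos: [0.5311, -0.0448, 0.1289]
tool_rot: [0.075, 0.997, -0.0, 0.0]
force: [-0.4, -0.1, 0.1]
finger_gap: 0.003
gripper_force: 0.1
```

```bash
python3 -c "
from meas import *
to([14,-37,130]);e=lambda P:P[:,0]<.018
lean(('scene',),excl=e)"
```

```text
t 7.3 tcp lap [ 11.2623 -37.7689 128.9115] tool y ang 81.40526884694674 F lap [-0.3809 -0.1369  0.0807] 0.003178272820374257
travel [-0.0034  0.001  -0.0014]
n [351] shift,select [0.2969 0.3306] med 0.0022171673374229758 grip ctr [ 0.0302 -0.0354  0.1286] top [ 0.0396 -0.0464  0.1593]
```

Emit:
{"fn": "apply_moves", "kwargs": {
  "claw": [-1,-1,-1,-1,-1],
  "travel": [
    [-0.003,0,0],
    [-0.006,0,0],
    [-0.009,0,0],
    [-0.009,0,0],
    [-0.009,0,0]
  ],
  "turn": [
    [0,0,0],
    [0,0,0],
    [0,0,0],
    [0,0,0],
    [0,0,0]
  ]
}}

```text
t: 7.77
tcp_pos: [0.5351, -0.0453, 0.1284]
tool_rot: [0.075, 0.997, 0.0, -0.003]
force: [-4.5, 0.6, 1.2]
finger_gap: 0.001
gripper_force: 2.6
```

```bash
python3 -c "
from meas import *
to([14,-37,130]);e=lambda P:P[:,0]<.025
lean(('scene',),excl=e)"
```

```text
t 7.77 tcp lap [ 15.2801 -37.6558 128.3554] tool y ang 81.4229323858423 F lap [-4.5252 -0.0686  1.1724] 0.0008063030516796285
travel [ 0.0016  0.0008 -0.002 ]
n [316] shift,select [0.3396 0.3348] med 0.002265897766972178 grip ctr [ 0.0343 -0.0358  0.1271] top [ 0.045  -0.047   0.1574]
```

Emit:
{"fn": "apply_moves", "kwargs": {
  "claw": [-1,-1,-1,-1,-1],
  "travel": [
    [-0.004,0,0],
    [-0.006,0,0],
    [-0.006,0,0],
    [-0.006,0,0],
    [-0.006,0,0]
  ],
  "turn": [
    [0,0,0],
    [0,0,0],
    [0,0,0],
    [0,0,0],
    [0,0,0]
  ]
}}

```text
t: 8.23
tcp_pos: [0.5359, -0.0454, 0.1281]
tool_rot: [0.074, 0.997, 0.001, -0.007]
force: [-11.4, -0.0, 6.3]
finger_gap: 0.0
gripper_force: 6.5
```

Emit:
{"fn": "apply_moves", "kwargs": {
  "claw": [-1,-1,-1,-1,-1],
  "travel": [
    [0.04,0,0],
    [0.08,0,0],
    [0.1,0,-0.05],
    [0.1,0,-0.1],
    [0.1,0.04,-0.12]
  ],
  "turn": [
    [0,0,0],
    [0,0,0],
    [0,0,0],
    [0,0,0],
    [0,0,0]
  ]
}}

```text
t: 8.65
tcp_pos: [0.4706, -0.0068, 0.2292]
tool_rot: [0.078, 0.997, -0.002, 0.005]
force: [2.3, 0.2, 0.5]
finger_gap: -0.0
gripper_force: 0.0
```

Emit:
{"fn": "apply_moves", "kwargs": {
  "claw": [-1,-1,-1,-1,-1],
  "travel": [
    [0,0.05,0],
    [0,0.1,0],
    [0,0.15,0],
    [0,0.19,0],
    [0,0.19,0]
  ],
  "turn": [
    [0,0,0],
    [0,0,0],
    [0,0,0],
    [0,0,0],
    [0,0,0]
  ]
}}

```text
t: 9.07
tcp_pos: [0.4925, 0.1525, 0.2257]
tool_rot: [0.072, 0.997, 0.002, 0.002]
force: [0.8, -0.6, -0.4]
finger_gap: 0.002
gripper_force: 0.0
```

```bash
python3 -c "
from meas import *
tcp()
lean();lean(('top',));lean(('scene',));snap('top','t2.png');snap('scene','s2.png')
a=cv2.imread('pics/t2.png')[160:280,200:360];b=cv2.imread('pics/s2.png')[220:340,250:410]
cv2.imwrite('pics/c2.png',cv2.resize(np.hstack([a,b]),None,fx=2.5,fy=2.5,interpolation=2))"
```

```text
t 9.07 tcp lap [-56.3927 151.5639 225.702 ] tool y ang 81.70129417258848 F lap [ 0.8569 -0.4389 -0.3964] 0.001901860905989861
n [308, 267] shift,select [0.3865 0.3369] med 0.0011374721328656062 grip ctr [ 0.0388 -0.036   0.1253] top [ 0.0509 -0.0473  0.155 ]
n [307] shift,select [0.3866 0.3407] med 0.0008694143859228481 grip ctr [ 0.0387 -0.0364  0.1252] top [ 0.0508 -0.0478  0.1548]
n [269] shift,select [0.3664 0.3386] med 0.0014489439550119526 grip ctr [ 0.0368 -0.0362  0.126 ] top [ 0.0483 -0.0475  0.1559]
```

View pics/c2.png

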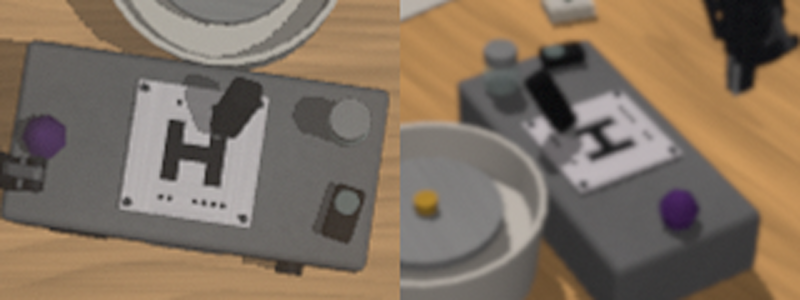

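The lever is fully home in the third slot, with the grip at about (237,105) in the left half. Shift is about 0.385 and select about 0.34. The stone, jar and loupe are where they were, and the arm is clear.

```bash
python3 -c "
from station import manip
print(manip.sign_off())"
```

```text
the job is handed in; nothing more can be done
None
```

The gem lap is in third speed: the lever measures fully home in the third slot (shift about 0.385 rad, select about 0.34 rad), the stone, jar and loupe look unmoved in the last pictures, the arm is clear, and the job was handed in at about 9 s, though `sign_off()` returned no verdict.

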